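# Press the sprung corner of a tilt plate to the mark

### The job

Check the spring of the tilt mount on the lab bench: with the gripper's fingertips, press down gently on the round rubber pad at the sprung corner of its plate until the tip of the upright pointer stands at the brass mark clip on the scale, without running on past the clip, and keep it there for about a second. Then let the corner come all the way back up and move the hand clear. Nothing is to be picked up: the white ceramic disc stays in its ring on the plate, the mark clip stays where it is set, and the bottle, crucible and jar nearby are left alone.

Things in the scene. Friction and masses are not known exactly. Their poses are not given: they have to be found in the camera images.
- mount: Tilt mount fixed to the bench: grey base 150 x 150 x 12 mm, origin at the centre of its underside, axes along its edges, z up, yaw within 0.6 rad. Over it an aluminium tilt plate 110 x 125 x 8 mm, top 79 mm up at rest. Pad at x, y = (-48, +45) mm; at the opposite corner stand the pointer and white arc scale, x = 48 to 69, y = -100 to -25 mm, 250 mm high.
- pad_top (a point): Centre of the top of the round black rubber pad (28 mm across, 8 mm high) on the plate's sprung corner, 87 mm above the bench at rest, 100 mm from the hinge line: each 0.01 rad of tilt lowers it 1 mm. Press here from above; the room above is free. The spring takes about 2 N to start moving, 4 to 7 N at the mark, and returns the plate by itself, damped, within a second.
- pointer_tip (a point): Tip of the dark steel pointer, a thin rod 148 mm long from the hinge line, fixed to the tilt plate. At rest it leans 0.2 rad towards the mount's -y; pressing the pad swings its tip along the scale towards the mount's +y, 1.5 mm for each mm that the pad goes down.
- mark (a point): Where the pointer's tip is when it stands exactly at the mark: just under the tooth of the brass clip (10 mm wide) on the upper rim of the white arc scale. Its y axis points nearly the way the pointer moves when pressed. The clip is held by friction and set anew each time, 18 to 36 mm along the scale from the resting pointer, which is 12 to 24 mm of pad travel.
- tilt_plate (a joint): Tilt of the plate in rad about a level hinge line along the mount's x axis, at y = -55 mm, z = 75 mm there. 0 at rest, grows as the pad is pressed, hard stop at 0.30. The pointer stands exactly at the mark when this equals joint mark_clip; its tip is within the clip's width when they differ by less than 0.033.
- mark_clip (a joint): Where the mark clip is set, in rad of plate tilt from rest (0.12 to 0.24). Not to be moved.
- nest (a point): Centre of the steel ring (55 mm outside, 49 mm inside, 4 mm high) on the tilt plate in which the disc lies; on the plate's top face, at (5, -10) mm in the mount's frame, 79 mm above the bench at rest.
- disc: White fired ceramic disc, 40 mm across, 10 mm thick, lying loose in the ring on the tilt plate. Origin: centre of its underside, z up. It may ride on the plate; it is not to be lifted or knocked out.
- reagent_bottle: White plastic bottle with a blue cap, 54 mm across, 100 mm high, standing loose on the bench beside the mount. Origin: centre of its underside. Leave alone.
- crucible: Open white ceramic crucible, 60 mm across at the rim, 60 mm high, loose on the bench. Origin: centre of its underside. Leave alone.
- powder_jar: Amber glass jar with a white lid, 64 mm across, 70 mm high, loose on the bench. Origin: centre of its underside. Leave alone.

How it is judged:
By the outcome, as a careful person would: the job done as asked, in the order asked, and still so for the second after the job is handed in, with the robot touching nothing.
It also fails if it takes over 35 s, if anything falls off the work surface, if the arm or the gripper's body presses on something with over 40 N, if the wrist force passes 120 N, or if a joint passes its speed limit or range.

### The arm

A 6-joint arm with a two-finger parallel gripper is mounted at the origin on the work surface. World frame = base frame: x ahead of the robot, y to its left, z up, the work surface at z = 0. Lengths are in mm, angles in rad, forces in N, time in s.
With the tool pointing down it reaches from about 350 to 775 mm from the base axis. Payload 7.3 kg.
Tool frame: the origin (TCP) lies at the centre of the arm's flange, where the gripper is bolted on; the fingertips stand 178 mm ahead of it and the grasp point (between the pads) lies 159 mm ahead of it; z points along the fingers, y is the direction in which the jaws open and shut (so a half turn about z gives the same grasp; the last joint's range is limited). The gripper opens to 92 mm and grips with 3 to 60 N. Pads are 19 mm wide; open, the fingers measure 130 mm over their backs; the gripper's body (75 mm by 190 mm) begins 47 mm behind the grasp point.
Start: joints at [1.005, 0.342, 1.524, -0, 1.275, -0.146], TCP at [213.958, 479.427, 404.741] pointing down, gripper open.
Joint ranges: [-2.53, 2.53], [-0.77, 2.02], [0.04, 2.7], [-1, 4.14], [0.28, 2.66], [-3.11, 3.11]. Speed limits (rad/s): [2.57, 2.57, 3.14, 3.14, 3.14, 3.14].

### API

Orientations are given as [roll, pitch, yaw] about the fixed x, y, z axes, in that order (R = Rz(yaw) Ry(pitch) Rx(roll)).
In Python, from plant import status, viewer, ticket gives the robot as it stands.
- The arm moves only by the tool play_rows, never from a script. Its argument "commands" is a list of rows, each an object with "offset": the shift along the tool's x, y, z in m, a list of three; "twist": the turn about the tool's z in degrees. A call has 1 to 5 rows; each row shifts and turns the commanded pose from where the row before left it, along the tool's axes as they then stand; what a row does not reach is not made up. A row lasts 1/10 s, in which the tool goes at most 50 mm and 8.59 degrees, less where a joint would pass 70% of its speed; a pose out of reach is approached as far as the arm can. A call with a gripper value outside its range is refused whole. "jaw" is the closure in counts, from 0 (fully open) to 255 (shut), set as the call begins (left out, the last holds). The fingers move at their own pace and stop on an object; the grip force is fixed at half the most. Time passes only in rows, so rows that do not move let the fingers close. It gives the time, the measured TCP pose, the force and the opening at its end, in the units of the state.
- status.get_obs(): the state, without advancing time (a new reading comes with each control period).
- viewer.capture(name): name is "side" or "top"; returns the picture (480x640x3 uint8, red, green, blue); there is no depth.
- viewer.camera_params(name): a dict with "fov_y" (degrees; the focal length in pixels is half the picture's height over the tangent of half this angle, whatever the lens; pixels are square), "cx", "cy" (the principal point, pixels), "D" ([k1, k2, p1, p2, k3] as OpenCV has them; the pictures are not rectified), "rvec" (rotation vector, rad) and "tvec" (3), from world to camera coordinates, as OpenCV has them. Camera axes: x right, y down, z forward; pixel columns grow to the right and rows downward; lengths in mm; the calibration is good to about 2 mm. A picture is of the moment at which its call begins. camera_params takes no time and is no camera call.
- ticket.close_job(): hands the job in, once; it reports no verdict.
The state is a dict: "time": time; "joint_positions": joint angles; "dq": joint speeds; "tau": joint torques, N m; "tool_pos": TCP position; "tcp_rot": TCP orientation; "contact_force": force on the tool from outside, world axes, zero at the start; "moment": the same for the moment, N m; "grip_width": finger opening in mm.
Only numpy, scipy, OpenCV 4.12 (cv2) and the standard library are available. Lean on these libraries where they do the work, as an engineer would, in place of code of your own. Each camera call takes 0.05 s, during which the arm holds its last target.

## Working session

There is one attempt and no reset: what is moved stays moved. The work goes in short steps, Python scripts to look and compute and a tool call to move; the robot and the scene stay as the last step left them, time stands still between calls to the robot, and variables do not carry over. Pictures are saved under pics/ and viewed, and the job is handed in when it is done.

Besides the shell and the picture viewer there is one more tool, called after "Call:" by a JSON object that holds its "fn" and its "kwargs", one argument or row to a line. play_rows: Moves the arm, as the interface text tells. Its arguments: {"type":"object","properties":{"commands":{"type":"array"},"jaw":{"type":"number"}},"required":["commands"]}

```bash
ls; mkdir -p pics; python3 - <<'E'
from plant import status, viewer
import cv2
print(status.get_obs())
for n in ("side","top"):
    im=viewer.capture(n); cv2.imwrite(f"pics/{n}0.png",im[:,:,::-1]); print(viewer.camera_params(n))
E
```

```text
pics
{'time': 0.0, 'joint_positions': array([ 1.00503466e+00,  3.42750819e-01,  1.52500582e+00, -1.45464477e-05,
        1.27539970e+00, -1.45988197e-01]), 'dq': array([ 0.00039664,  0.00190423, -0.00080985, -0.00052876,  0.00172465,
       -0.00173892]), 'tau': array([-1.41138949e-03, -4.31255078e+01, -2.44216847e+01,  7.15755299e-02,
        5.60509705e-02, -1.38312971e-04]), 'tool_pos': array([213.8723876 , 479.32220198, 404.03407282]), 'tcp_rot': array([-3.14004358e+00, -2.13708050e-04,  2.72182326e+00]), 'contact_force': array([-0.32262172, -0.8077546 ,  0.91311309]), 'moment': array([ 0.01234869, -0.05663394,  0.04985411]), 'grip_width': 91.75127237195312}
{'fov_y': 54.396476225172535, 'cx': 323.3666409555029, 'cy': 244.27883583362498, 'D': array([-0.10807348,  0.        ,  0.        ,  0.        ,  0.        ]), 'rvec': array([ 2.13702376, -0.83631765,  0.38684588]), 'tvec': array([-416.82342702,  454.02342773,  560.47888522])}
{'fov_y': 52.296486289374116, 'cx': 327.5584036318954, 'cy': 242.16227512447006, 'D': array([-0.12880641,  0.        ,  0.        ,  0.        ,  0.        ]), 'rvec': array([ 2.19053225, -2.14264682,  0.09496874]), 'tvec': array([  69.13688634,  648.79887398, 1133.48980374])}
```

View pics/side0.png

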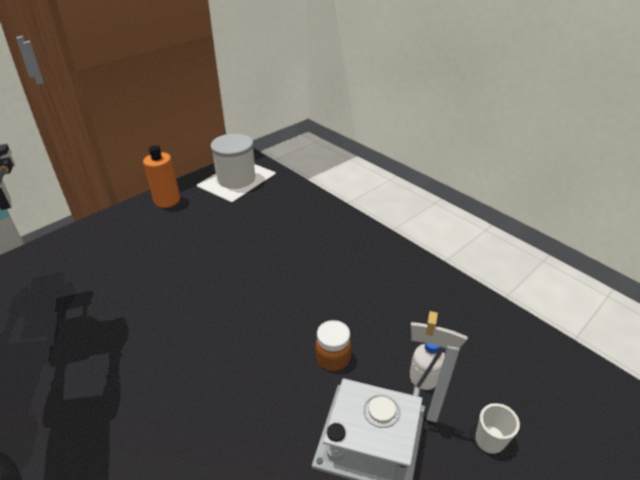

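View pics/top0.png

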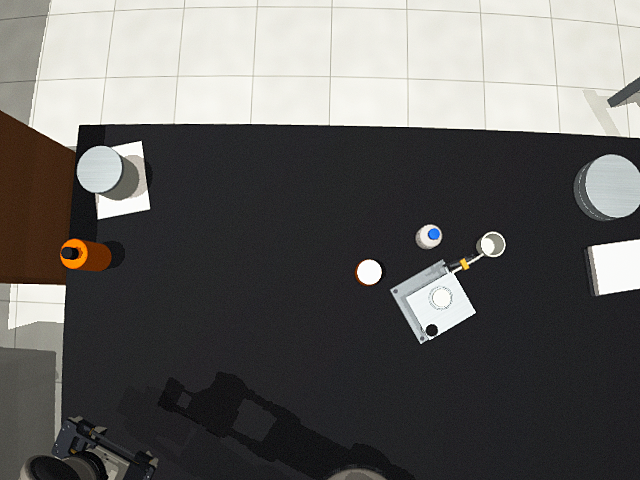

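The side view shows the mount at about (375,430), with the pad at (336,432), the scale and clip at (432,325), and the bottle behind the scale. The top view shows the pad at about (432,330), the clip at (465,264) and the crucible at (491,244). I'll enlarge both.

```bash
python3 - <<'E'
import cv2
a=cv2.imread("pics/side0.png")[300:480,300:540]; cv2.imwrite("pics/side0c.png",cv2.resize(a,None,fx=3.3,fy=3.3,interpolation=cv2.INTER_CUBIC))
a=cv2.imread("pics/top0.png")[220:355,350:520]; cv2.imwrite("pics/top0c.png",cv2.resize(a,None,fx=4.4,fy=4.4,interpolation=cv2.INTER_CUBIC))
a=cv2.imread("pics/side0.png")[305:405,395:485]; cv2.imwrite("pics/side0d.png",cv2.resize(a,None,fx=6,fy=6,interpolation=cv2.INTER_CUBIC))
E
```

```text
(no output)
```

View pics/side0c.png

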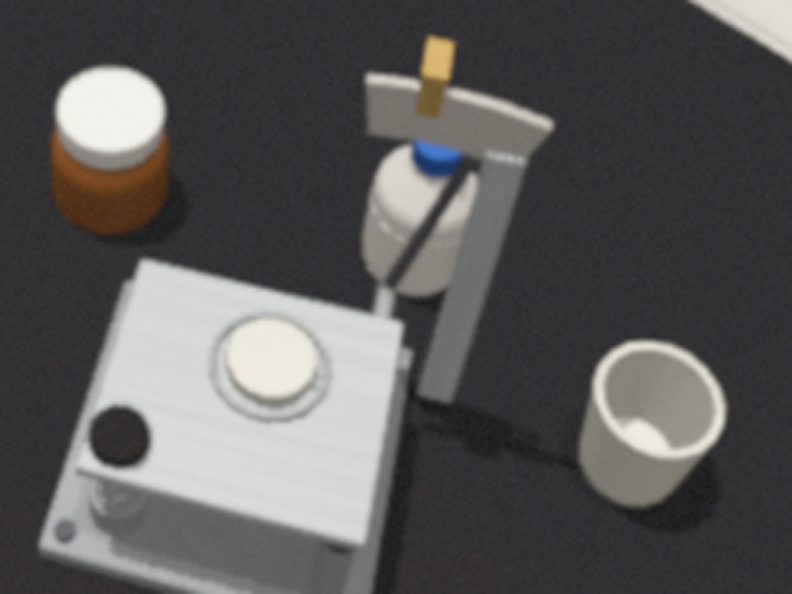

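View pics/top0c.png

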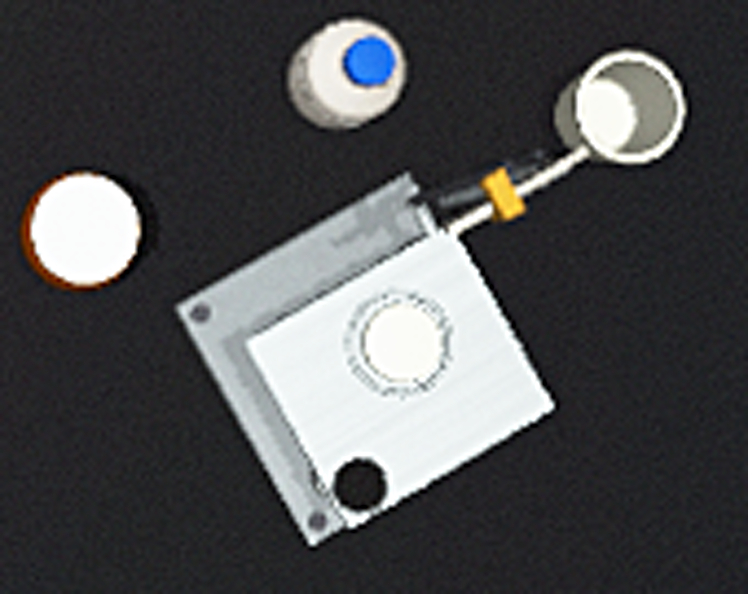

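View pics/side0d.png

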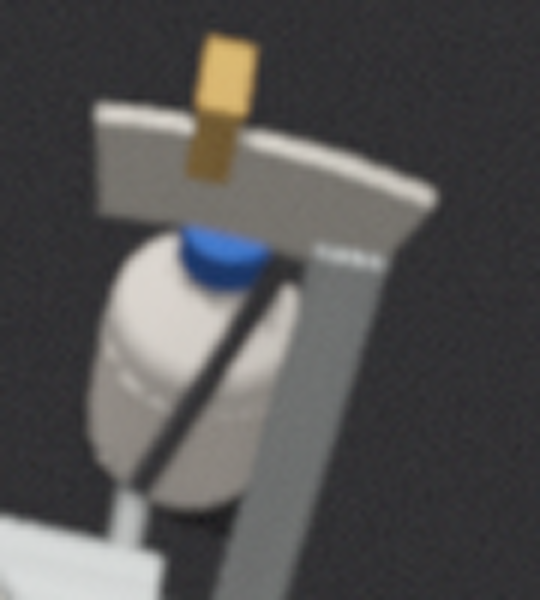

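```bash
cat > h.py <<'E'
import numpy as np, cv2
from scipy.optimize import least_squares
from plant import status, viewer
def cam(n):
    p=viewer.camera_params(n); f=240/np.tan(np.radians(p['fov_y']/2))
    return p['rvec'],p['tvec'],np.array([[f,0,p['cx']],[0,f,p['cy']],[0,0,1]]),p['D']
C={n:cam(n) for n in("side","top")}
def proj(n,P):
    r,t,K,D=C[n]; return cv2.projectPoints(np.array(P,float).reshape(-1,1,3),r,t,K,D)[0].reshape(-1,2)
def T(q,P):
    P=np.array(P,float).reshape(-1,3);c,s=np.cos(q[2]),np.sin(q[2])
    return np.c_[q[0]+c*P[:,0]-s*P[:,1],q[1]+s*P[:,0]+c*P[:,1],P[:,2]]
def tip(th,x=58,r=148): return [x,-55+r*np.sin(th-.2),75+r*np.cos(th-.2)]
E
cat > fit.py <<'E'
from h import *
ct=lambda u,v:((u+.5)/4.4-.5+350,(v+.5)/4.4-.5+220)
cs=lambda u,v:((u+.5)/3.3-.5+300,(v+.5)/3.3-.5+300)
obs=[("top",(-48,45,87),ct(360,484)),("top",(5,-10,83),ct(402,343)),("top",(75,75,12),ct(178,308)),("top",(-75,75,12),ct(312,546)),("top",(75,-75,12),ct(410,175)),
("side",(-48,45,87),cs(120,436)),("side",(5,-10,82),cs(270,368)),("side",(-75,75,12),cs(42,548))]
def res(q): return np.concatenate([proj(n,T(q,P))[0]-o for n,P,o in obs])
for n in C: print(n,"cam pos",-cv2.Rodrigues(C[n][0])[0].T@C[n][1])
s=least_squares(res,[550,-200,.5]); q=s.x; print(q); print(np.round(s.fun.reshape(-1,2),1))
np.save("q.npy",q); print("pad",T(q,(-48,45,87)))
E
python3 fit.py
```

```text
side cam pos [ 213.63354287 -387.47331404  705.86171683]
top cam pos [ 533.81374132   70.69427384 1191.8742519 ]
[ 512.32088861 -170.67731628    0.53086476]
[[ 0.4  0.4]
 [-0.2 -0.1]
 [-0.6 -0.6]
 [-0.3 -0.1]
 [ 0.1 -0.8]
 [ 0.3 -0.1]
 [ 0.4  0.1]
 [-1.   0.7]]
pad [[ 448.14458132 -156.17209021   87.        ]]
```

```bash
python3 - <<'E'
from h import *
q=np.load("q.npy")
for n,(x0,y0,w,h),f in(("side",(395,305,90,100),6),("top",(435,235,60,50),10)):
    im=cv2.imread(f"pics/{n}0.png")[y0:y0+h,x0:x0+w]; im=cv2.resize(im,None,fx=f,fy=f,interpolation=cv2.INTER_CUBIC)
    tr=lambda P:[tuple(int(v) for v in (p-[x0,y0]+.5)*f) for p in proj(n,T(q,P))]
    for x,col in((48,(0,0,255)),(58,(0,255,0)),(69,(255,0,0))):
        pts=tr([(x,-55,75)]+[tip(0,x)]); cv2.line(im,*pts,col,1)
        for r in(148,175):
            for th in np.arange(0,.31,.06): cv2.circle(im,tr([tip(th,x,r)])[0],3,col,-1 if th in(0,) else 1)
    cv2.imwrite(f"pics/{n}0m.png",im)
E
```

```text
(no output)
```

View pics/side0m.png

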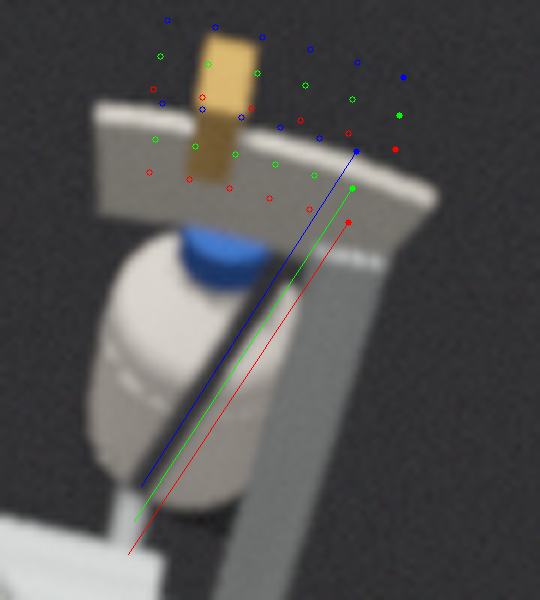

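View pics/top0m.png

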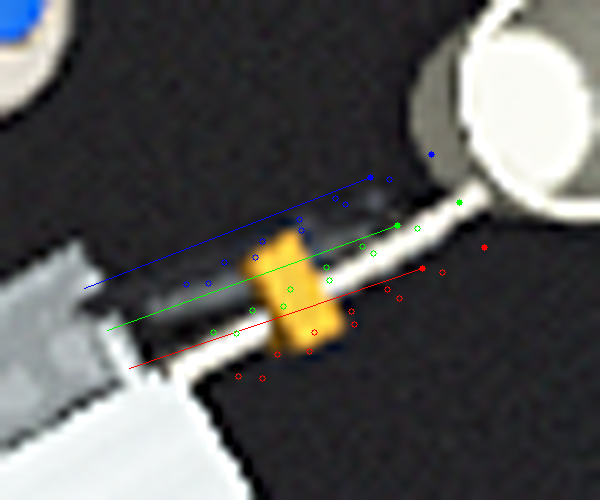

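```bash
python3 - <<'E'
from h import *
q=np.load("q.npy")
s=lambda u,v:((u+.5)/6-.5+395,(v+.5)/6-.5+305)
t=lambda u,v:((u+.5)/10-.5+435,(v+.5)/10-.5+235)
def P(p,x,k,r):
    th=p[0]-.2; return [x,-55+r*np.sin(th)+k*5*np.cos(th),75+r*np.cos(th)-k*5*np.sin(th)]
# (cam,px, which x, k(+y side), which r)
O=[("side",s(207,35),'b',1,'t'),("side",s(259,45),'b',-1,'t'),("side",s(243,116),'a',-1,'t'),("side",s(196,108),'a',1,'t'),
("side",s(187,179),'a',1,'b'),("side",s(231,184),'a',-1,'b'),
("top",t(243,258),'b',1,'t'),("top",t(298,230),'b',-1,'t'),("top",t(345,328),'a',-1,'t'),("top",t(283,352),'a',1,'t')]
def res(p,sub=O):
    d=dict(a=p[1],b=p[2]); rr=dict(t=p[3],b=p[4]); 
    return np.concatenate([proj(n,T(q,P(p,d[x],k,rr[r])))[0]-o for n,o,x,k,r in sub])
for sub in(O,O[:6],O[6:]):
    f=least_squares(res,[.18,48,62,180,160],args=(sub,),loss='linear',x_scale=[.1,1,1,1,1]); print(np.round(f.x,3),'\n',np.round(f.fun.reshape(-1,2),1).tolist())
# pointer x: top view axis pts & side
E
```

```text
[  0.215  48.653  69.731 171.004 147.819] 
 [[0.5, 0.3], [-0.6, 0.1], [0.1, 0.0], [0.2, -0.2], [-0.5, -0.5], [-0.3, 0.3], [0.2, -0.2], [-0.9, 0.1], [-0.2, -0.3], [1.6, -0.2]]
[  0.216  32.14   52.919 189.062 166.999] 
 [[0.4, 0.1], [-0.4, -0.0], [0.4, 0.2], [0.1, -0.1], [-0.6, -0.5], [-0.1, 0.3]]
[3.44000e-01 6.67500e+01 8.31940e+01 3.58344e+02 1.60000e+02] 
 [[-0.5, 0.4], [-0.4, 0.1], [0.1, -0.6], [0.7, 0.1]]
```

The pose fit has residuals under 1 px, and the clip fit gives a mark at about 0.215 rad, so about 21 mm of pad travel. Next I'll close the jaws and turn so that the narrow 19 mm side lies across the hinge.

Call:
{"fn": "play_rows", "kwargs": {
  "commands": [
    {"offset":[0,0,0],"twist":7.1},
    {"offset":[0,0,0],"twist":7.1},
    {"offset":[0,0,0],"twist":7.1},
    {"offset":[0,0,0],"twist":7.1},
    {"offset":[0,0,0],"twist":7.1}
  ],
  "jaw": 255
}}

```text
time: 0.6
tool_pos: [213.9, 479.3, 404.3]
tcp_rot: [-3.141, 0.0, 2.097]
contact_force: [0.2, 0.4, -0.1]
grip_width: 56.3
```

```bash
cat > go.py <<'E'
from h import *
from scipy.spatial.transform import Rotation as R
o=status.get_obs(); q=np.load("q.npy"); tgt=T(q,(-48,45,87))[0]
Rm=R.from_euler('xyz',o['tcp_rot']).as_matrix()
d=tgt-(o['tool_pos']+Rm@[0,0,178])
print("t",round(o['time'],2),"pos",o['tool_pos'].round(1),"rot",o['tcp_rot'].round(3),"F",o['contact_force'].round(2),"w",round(o['grip_width'],1),"j",o['joint_positions'].round(2))
print("world d",d.round(1),"tool d",(Rm.T@d).round(1),"yaw err deg",np.degrees(o['tcp_rot'][2]-q[2]-np.pi/2).round(2))
E
python3 go.py
```

```text
t 0.6 pos [213.9 479.3 404.3] rot [-3.141  0.     2.097] F [ 0.2   0.37 -0.11] w 56.3 j [1.   0.34 1.52 0.   1.28 0.48]
world d [ 234.3 -635.4 -139.3] tool d [-667.1 -116.5  139.7] yaw err deg -0.26
```

Call:
{"fn": "play_rows", "kwargs": {
  "commands": [
    {"offset":[-0.03,-0.005,0],"twist":0},
    {"offset":[-0.044,-0.008,0],"twist":0},
    {"offset":[-0.044,-0.008,0],"twist":0},
    {"offset":[-0.044,-0.008,0],"twist":0},
    {"offset":[-0.044,-0.008,0],"twist":0}
  ]
}}

```text
time: 1.1
tool_pos: [286.5, 281.5, 404.5]
tcp_rot: [-3.141, 0.0, 2.103]
contact_force: [1.9, 0.3, 0.2]
grip_width: 16.6
```

Call:
{"fn": "play_rows", "kwargs": {
  "commands": [
    {"offset":[-0.044,-0.008,0],"twist":0},
    {"offset":[-0.044,-0.008,0],"twist":0},
    {"offset":[-0.044,-0.008,0],"twist":0},
    {"offset":[-0.044,-0.008,0],"twist":0},
    {"offset":[-0.044,-0.008,0],"twist":0}
  ]
}}

```text
time: 1.6
tool_pos: [363.5, 71.4, 404.7]
tcp_rot: [3.141, -0.0, 2.102]
contact_force: [0.3, 0.2, -0.2]
grip_width: 0.1
```

```bash
python3 go.py
```

```text
t 1.6 pos [363.5  71.4 404.7] rot [ 3.141 -0.     2.102] F [ 0.31  0.23 -0.21] w 0.1 j [-0.01  0.05  1.9   0.    1.19 -0.55]
world d [  84.6 -227.6 -139.7] tool d [-239.1  -42.4  139.6] yaw err deg 0.03
```

Call:
{"fn": "play_rows", "kwargs": {
  "commands": [
    {"offset":[-0.044,-0.008,0],"twist":0},
    {"offset":[-0.044,-0.008,0],"twist":0},
    {"offset":[-0.044,-0.008,0],"twist":0},
    {"offset":[-0.044,-0.008,0],"twist":0},
    {"offset":[-0.036,-0.006,0],"twist":0}
  ]
}}

```text
time: 2.1
tool_pos: [438.4, -131.2, 404.4]
tcp_rot: [-3.141, -0.0, 2.101]
contact_force: [0.7, 0.0, -0.1]
grip_width: 0.5
```

Call:
{"fn": "play_rows", "kwargs": {
  "commands": [
    {"offset":[-0.02,-0.004,0],"twist":0},
    {"offset":[-0.008,0,0.02],"twist":0},
    {"offset":[0,0,0.03],"twist":0},
    {"offset":[0,0,0.03],"twist":0},
    {"offset":[0,0,0.02],"twist":0}
  ]
}}

```text
time: 2.6
tool_pos: [448.3, -154.9, 302.5]
tcp_rot: [-3.14, -0.003, 2.102]
contact_force: [-0.3, -0.5, -0.6]
grip_width: 0.1
```

Call:
{"fn": "play_rows", "kwargs": {
  "commands": [
    {"offset":[0,0,0.01],"twist":0},
    {"offset":[0,0,0],"twist":0},
    {"offset":[0,0,0],"twist":0}
  ]
}}

```text
time: 2.9
tool_pos: [449.2, -155.1, 295.4]
tcp_rot: [3.141, 0.001, 2.102]
contact_force: [-0.2, -0.1, -0.0]
grip_width: 0.5
```

```bash
cat > shot.py <<'E'
import sys
from h import *
tag=sys.argv[1]
for n,(x0,y0,w,h),f in(("side",(300,290,200,190),4),("top",(380,220,130,130),4.6)):
    im=viewer.capture(n)[:,:,::-1]; cv2.imwrite(f"pics/{n}{tag}.png",im)
    cv2.imwrite(f"pics/{n}{tag}c.png",cv2.resize(im[y0:y0+h,x0:x0+w],None,fx=min(f,600/h),fy=min(f,600/h),interpolation=cv2.INTER_CUBIC))
E
python3 shot.py 1; python3 go.py
```

```text
t 3.0 pos [ 449.3 -155.2  295.8] rot [3.140e+00 2.000e-03 2.102e+00] F [-0.56 -0.36 -0.41] w 1.0 j [-0.49  0.38  1.81  0.    0.95 -1.03]
world d [ -1.5  -0.8 -30.8] tool d [ 0.1 -1.7 30.8] yaw err deg 0.04
```

View pics/side1c.png

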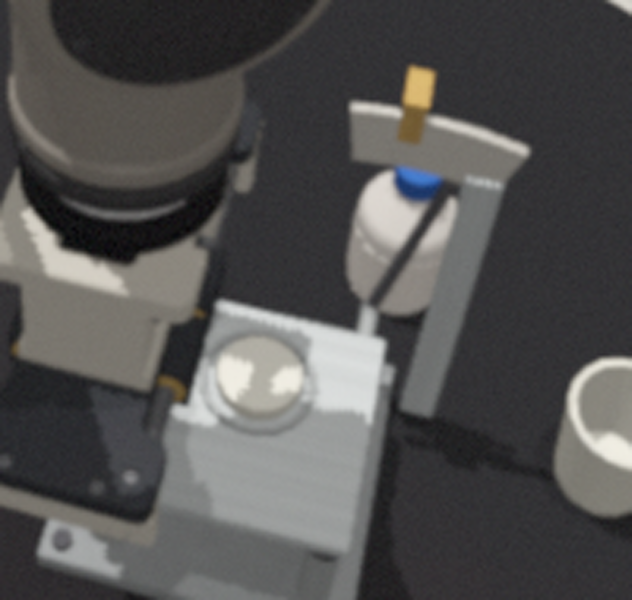

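View pics/top1c.png

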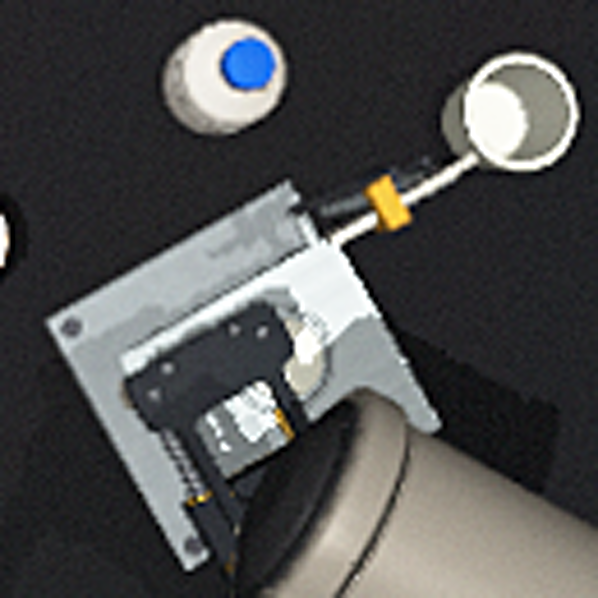

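Both views show the hand above the pad, which it hides. The stem, clip and scale stay visible, with the stem in the side crop running from (372,305) to (447,195). I'll descend to just above the pad, then in small steps.

Call:
{"fn": "play_rows", "kwargs": {
  "commands": [
    {"offset":[0,-0.0015,0.006],"twist":0},
    {"offset":[0,0,0.008],"twist":0},
    {"offset":[0,0,0.008],"twist":0},
    {"offset":[0,0,0.004],"twist":0},
    {"offset":[0,0,0],"twist":0}
  ]
}}

```text
time: 3.5
tool_pos: [447.4, -155.7, 267.8]
tcp_rot: [-3.141, -0.002, 2.102]
contact_force: [0.1, -0.3, -0.4]
grip_width: 0.0
```

Call:
{"fn": "play_rows", "kwargs": {
  "commands": [
    {"offset":[0,0,0.001],"twist":0},
    {"offset":[0,0,0.001],"twist":0},
    {"offset":[0,0,0],"twist":0}
  ]
}}

```text
time: 3.8
tool_pos: [447.6, -155.8, 266.7]
tcp_rot: [3.141, 0.0, 2.102]
contact_force: [-0.2, 0.1, -0.6]
grip_width: 0.2
```

Call:
{"fn": "play_rows", "kwargs": {
  "commands": [
    {"offset":[0,0,0.001],"twist":0},
    {"offset":[0,0,0.001],"twist":0},
    {"offset":[0,0,0],"twist":0}
  ]
}}

```text
time: 4.1
tool_pos: [447.6, -155.8, 264.8]
tcp_rot: [3.141, 0.0, 2.102]
contact_force: [-0.9, 0.3, 2.3]
grip_width: 0.5
```

Call:
{"fn": "play_rows", "kwargs": {
  "commands": [
    {"offset":[0,0,0.001],"twist":0},
    {"offset":[0,0,0.001],"twist":0},
    {"offset":[0,0,0],"twist":0}
  ]
}}

```text
time: 4.4
tool_pos: [447.6, -155.7, 262.6]
tcp_rot: [3.141, -0.0, 2.102]
contact_force: [-0.3, 1.1, 3.4]
grip_width: 0.5
```

Call:
{"fn": "play_rows", "kwargs": {
  "commands": [
    {"offset":[0,0,0.001],"twist":0},
    {"offset":[0,0,0.001],"twist":0},
    {"offset":[0,0,0],"twist":0}
  ]
}}

```text
time: 4.7
tool_pos: [447.5, -155.6, 260.6]
tcp_rot: [3.142, -0.001, 2.102]
contact_force: [-0.5, 1.9, 2.6]
grip_width: 0.3
```

Call:
{"fn": "play_rows", "kwargs": {
  "commands": [
    {"offset":[0,0,0.001],"twist":0},
    {"offset":[0,0,0.001],"twist":0},
    {"offset":[0,0,0],"twist":0}
  ]
}}

```text
time: 5.0
tool_pos: [447.5, -155.6, 258.5]
tcp_rot: [-3.142, -0.001, 2.102]
contact_force: [-0.6, 4.0, 3.7]
grip_width: 0.7
```

```bash
python3 shot.py 2; python3 go.py; python3 - <<'E'
import cv2,numpy as np
for k in "12":
    im=cv2.imread(f"pics/side{k}.png")[320:405,385:470]; cv2.imwrite(f"pics/s{k}z.png",cv2.resize(im,None,fx=7,fy=7,interpolation=cv2.INTER_CUBIC))
E
```

```text
t 5.1 pos [ 447.5 -155.7  258.6] rot [-3.142 -0.     2.102] F [-1.03  2.79  3.5 ] w 0.5 j [-0.5   0.43  1.85  0.    0.86 -1.03]
world d [ 0.7 -0.5  6.4] tool d [-0.8  0.3 -6.4] yaw err deg 0.03
```

View pics/s1z.png

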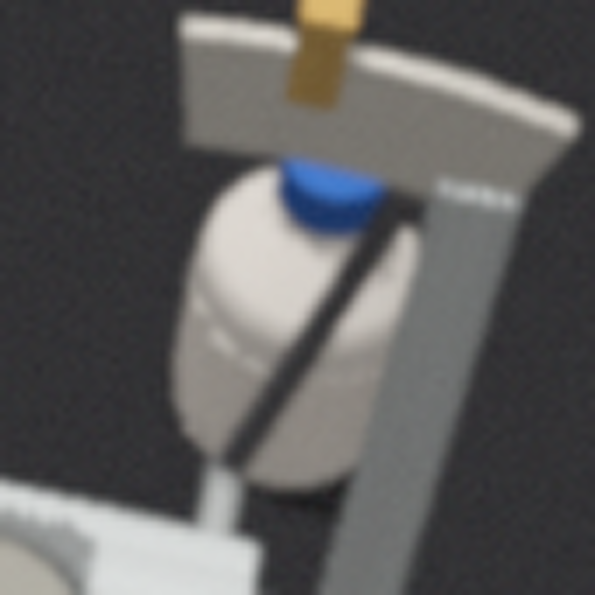

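View pics/s2z.png

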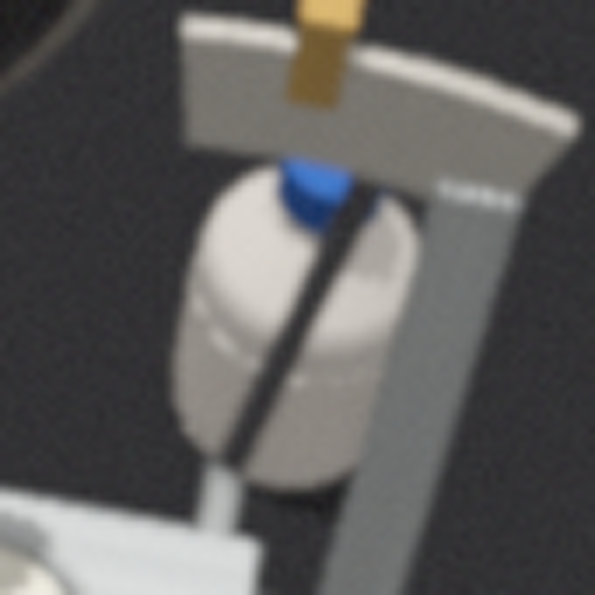

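View pics/top2c.png

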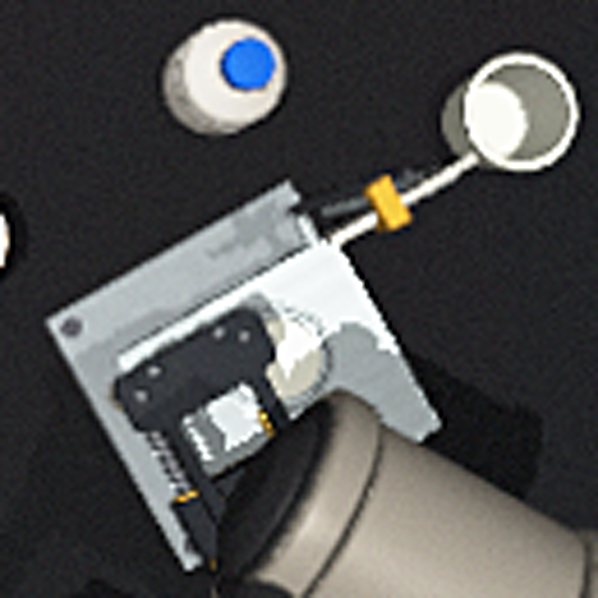

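```bash
cat > ang.py <<'E'
import sys
from h import *
q=np.load("q.npy")
def stem(f):
    g=cv2.imread(f).astype(float).max(2); out=[]
    for y in range(353,384):
        xs=np.arange(412,446); r=g[y,xs]
        # dark run bounded by bright on both sides
        d=r<105; i=0; runs=[]
        while i<len(d):
            if d[i]:
                j=i
                while j<len(d) and d[j]: j+=1
                runs.append((i,j)); i=j
            else: i+=1
        runs=[(a,b) for a,b in runs if 2<=b-a<=8 and a>1 and b<len(d)-2]
        if len(runs)!=1: continue
        a,b=runs[0]; hi=min(r[max(a-2,0)],r[min(b+1,len(r)-1)])
        w=np.clip(hi-r[a-1:b+1],0,None); out.append(((w*xs[a-1:b+1]).sum()/w.sum(),y))
    return np.array(out)
def dist(th,x,dy,pts):
    P=T(q,[[x,-55+dy+r*np.sin(th-.2),75+r*np.cos(th-.2)] for r in np.linspace(10,148,30)])
    p=proj("side",P); o=np.argsort(p[:,1]); return pts[:,0]-np.interp(pts[:,1],p[o,1],p[o,0])
p0=stem("pics/side1.png"); print(len(p0),p0[[0,-1]].round(1))
for dy in(0,None):
    f=least_squares(lambda z:dist(0,z[0],0 if dy==0 else z[1],p0),[62,0] if dy is None else [62]); print("rest fit",f.x.round(2),"rms",np.sqrt((f.fun**2).mean()).round(2))
    for k in sys.argv[1:]:
        p=stem(f"pics/side{k}.png"); z=f.x
        g=least_squares(lambda t:dist(t[0],z[0],0 if dy==0 else z[1],p),[.1],loss='soft_l1',f_scale=.3); print(k,len(p),"th",g.x.round(4),"rms",np.sqrt((dist(g.x[0],z[0],0 if dy==0 else z[1],p)**2).mean()).round(2))
E
python3 ang.py 2
```

```text
31 [[438.2 353. ]
 [419.5 383. ]]
rest fit [70.24] rms 0.2
2 31 th [0.0795] rms 0.28
rest fit [22.93 15.9 ] rms 0.09
2 31 th [0.033] rms 0.76
```

```bash
cat > bundle.py <<'E'
import sys
sys.argv=[sys.argv[0]]+sys.argv[1:]
import ang
from h import *
ks=sys.argv[1:]
exec(open("fit.py").read().split("def res")[0].split("import *")[1])
s=lambda u,v:((u+.5)/6-.5+395,(v+.5)/6-.5+305)
t=lambda u,v:((u+.5)/10-.5+435,(v+.5)/10-.5+235)
O=[("side",s(207,35),'b',1,'t'),("side",s(259,45),'b',-1,'t'),("side",s(243,116),'a',-1,'t'),("side",s(196,108),'a',1,'t'),
("side",s(187,179),'a',1,'b'),("side",s(231,184),'a',-1,'b'),
("top",t(243,258),'b',1,'t'),("top",t(298,230),'b',-1,'t'),("top",t(345,328),'a',-1,'t'),("top",t(283,352),'a',1,'t')]
st=[ang.p0]+[ang.stem(f"pics/side{k}.png") for k in ks]
# params: pose3, sideshift2, topshift2, mark,a,b,rt,rb, px, th...
def res(p):
    q=p[:3]; sh={"side":p[3:5],"top":p[5:7]}; m,a,b,rt,rb,px=p[7:13]; r=[]
    for n,P,o in obs: r+=list(proj(n,T(q,P))[0]+sh[n]-o)
    for n,o,x,k,rr in O:
        R=rt if rr=='t' else rb; X=a if x=='a' else b; c,ss=np.cos(m-.2),np.sin(m-.2)
        r+=list(proj(n,T(q,[X,-55+R*ss+k*5*c,75+R*c-k*5*ss]))[0]+sh[n]-o)
    for th,pts in zip([0,*p[13:]],st):
        pr=proj("side",T(q,[[px,-55+R*np.sin(th-.2),75+R*np.cos(th-.2)] for R in np.linspace(10,148,30)]))+sh["side"]
        o=np.argsort(pr[:,1]); r+=list((pts[:,0]-np.interp(pts[:,1],pr[o,1],pr[o,0]))*.5)
    return np.r_[r,p[3:7]/1.0,(rb-148)/2]
x0=np.r_[np.load("q.npy"),0,0,0,0,.215,49,69,171,148,66,[.1]*len(ks)]
f=least_squares(res,x0,x_scale=np.r_[5,5,.02,1,1,1,1,.02,3,3,3,3,3,[.02]*len(ks)],loss='soft_l1')
cov=np.linalg.inv(f.jac.T@f.jac)*.25
print("BUNDLE",f.x.round(3)); print("sd mark,px,th",np.sqrt(np.diag(cov))[[7,12]+list(range(13,len(x0)))].round(4),"rms",np.sqrt((res(f.x)**2).mean()).round(2))
print("mark",f.x[7].round(4),"th",f.x[13:].round(4))
E
python3 bundle.py 2|tail -3
```

```text
1.70648e+02  1.47743e+02  6.86390e+01  7.70000e-02]
sd mark,px,th [0.0031 1.9958 0.0057] rms 0.3
mark 0.2124 th [0.0772]
```

Call:
{"fn": "play_rows", "kwargs": {
  "commands": [
    {"offset":[0,0,0.002],"twist":0},
    {"offset":[0,0,0.002],"twist":0},
    {"offset":[0,0,0.002],"twist":0},
    {"offset":[0,0,0],"twist":0}
  ]
}}

```text
time: 5.5
tool_pos: [447.5, -155.7, 252.5]
tcp_rot: [-3.142, -0.0, 2.102]
contact_force: [-1.2, 3.8, 5.1]
grip_width: 0.4
```

```bash
python3 shot.py 3; python3 go.py; python3 bundle.py 2 3|tail -3
```

```text
t 5.6 pos [ 447.5 -155.7  252.6] rot [-3.142 -0.     2.102] F [-1.16  3.7   4.55] w 0.8 j [-0.5   0.44  1.86  0.    0.84 -1.03]
world d [ 0.7 -0.5 12.4] tool d [ -0.8   0.3 -12.4] yaw err deg 0.03
  1.70614e+02  1.47734e+02  6.75270e+01  7.50000e-02  1.43000e-01]
sd mark,px,th [0.0028 1.7509 0.0054 0.0064] rms 0.27
mark 0.2107 th [0.0751 0.1426]
```

Vision and the z reading agree at about 0.0112 rad/mm, with 0.143 rad now against a mark of about 0.211. That leaves about 6 mm.

Call:
{"fn": "play_rows", "kwargs": {
  "commands": [
    {"offset":[0,0,0.0015],"twist":0},
    {"offset":[0,0,0.0015],"twist":0},
    {"offset":[0,0,0.0015],"twist":0},
    {"offset":[0,0,0.001],"twist":0},
    {"offset":[0,0,0],"twist":0}
  ]
}}

```text
time: 6.1
tool_pos: [447.5, -155.8, 247.2]
tcp_rot: [3.142, -0.0, 2.102]
contact_force: [-2.1, 3.1, 5.8]
grip_width: 0.8
```

```bash
python3 shot.py 4; python3 go.py; python3 bundle.py 2 3 4|tail -3;  python3 - <<'E'
import cv2,numpy as np
for k in "4":
    im=cv2.imread(f"pics/side{k}.png")[320:405,385:470]; cv2.imwrite(f"pics/s{k}z.png",cv2.resize(im,None,fx=7,fy=7,interpolation=cv2.INTER_CUBIC))
    im=cv2.imread(f"pics/top{k}.png")[235:285,435:495]; cv2.imwrite(f"pics/t{k}z.png",cv2.resize(im,None,fx=10,fy=10,interpolation=cv2.INTER_CUBIC))
E
```

```text
t 6.2 pos [ 447.5 -155.8  247.3] rot [-3.142 -0.     2.102] F [-1.26  3.4   5.75] w 0.1 j [-0.5   0.45  1.87  0.    0.83 -1.03]
world d [ 0.6 -0.4 17.7] tool d [ -0.6   0.3 -17.7] yaw err deg 0.03
  2.01000e-01]
sd mark,px,th [0.0026 1.5525 0.0052 0.0059 0.007 ] rms 0.25
mark 0.2097 th [0.0741 0.1406 0.2007]
```

View pics/s4z.png

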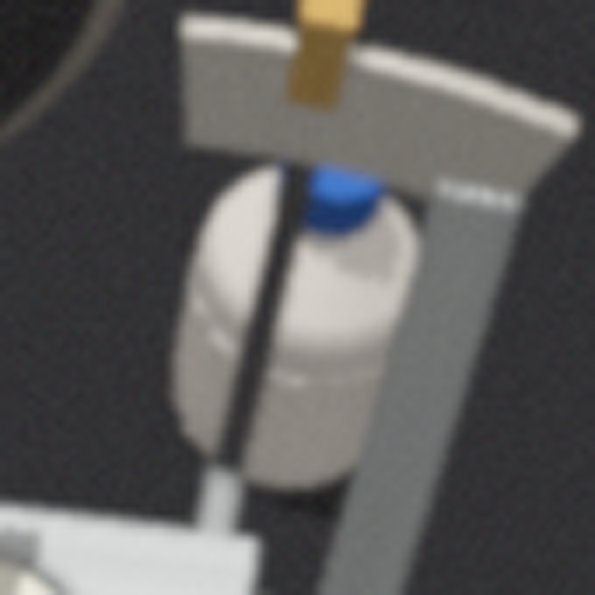

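View pics/t4z.png

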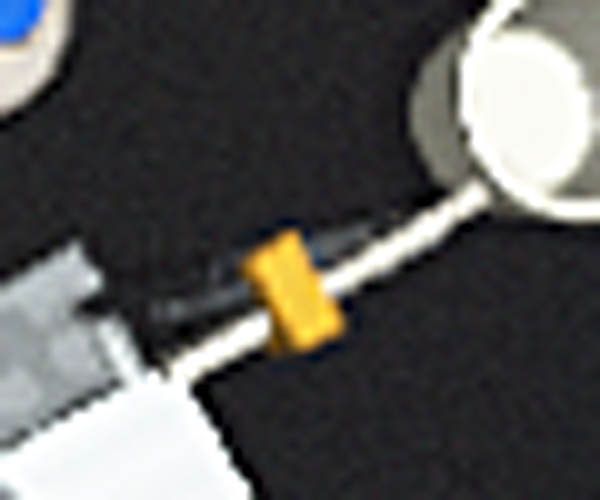

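In the side crop the stem runs (232,460)→(293,180). Extended, it meets the parallax-corrected tooth at about (325,35). The fit gives a tilt of 0.201 against a mark of 0.210, so I'll go 0.7 mm further and hold.

Call:
{"fn": "play_rows", "kwargs": {
  "commands": [
    {"offset":[0,0,0.0007],"twist":0},
    {"offset":[0,0,0],"twist":0},
    {"offset":[0,0,0],"twist":0},
    {"offset":[0,0,0],"twist":0},
    {"offset":[0,0,0],"twist":0}
  ]
}}

```text
time: 6.7
tool_pos: [447.6, -155.8, 246.6]
tcp_rot: [3.142, 0.0, 2.102]
contact_force: [-1.9, 3.4, 5.9]
grip_width: 0.4
```

```bash
python3 shot.py 5; python3 go.py; python3 bundle.py 2 3 4 5|tail -2
```

```text
t 6.8 pos [ 447.5 -155.8  246.6] rot [3.142 0.    2.102] F [-2.64  3.22  6.5 ] w 0.4 j [-0.5   0.45  1.87  0.    0.82 -1.03]
world d [ 0.6 -0.4 18.4] tool d [ -0.6   0.3 -18.4] yaw err deg 0.04
sd mark,px,th [0.0025 1.4736 0.0051 0.0057 0.0066 0.0068] rms 0.23
mark 0.209 th [0.0736 0.1394 0.1989 0.2053]
```

Call:
{"fn": "play_rows", "kwargs": {
  "commands": [
    {"offset":[0,0,0],"twist":0},
    {"offset":[0,0,0],"twist":0},
    {"offset":[0,0,0],"twist":0},
    {"offset":[0,0,0],"twist":0},
    {"offset":[0,0,0],"twist":0}
  ]
}}

```text
time: 7.3
tool_pos: [447.5, -155.8, 246.6]
tcp_rot: [3.142, 0.0, 2.102]
contact_force: [-1.9, 3.1, 6.3]
grip_width: 0.6
```

The tilt is 0.205 against 0.209, and the hold has lasted over a second. Now I'll let the corner up in a controlled way.

Call:
{"fn": "play_rows", "kwargs": {
  "commands": [
    {"offset":[0,0,-0.003],"twist":0},
    {"offset":[0,0,-0.004],"twist":0},
    {"offset":[0,0,-0.004],"twist":0},
    {"offset":[0,0,-0.004],"twist":0},
    {"offset":[0,0,-0.004],"twist":0}
  ]
}}

```text
time: 7.8
tool_pos: [447.7, -156.2, 265.8]
tcp_rot: [3.141, 0.001, 2.102]
contact_force: [0.3, -0.1, -0.4]
grip_width: 0.5
```

Call:
{"fn": "play_rows", "kwargs": {
  "commands": [
    {"offset":[0,0,-0.006],"twist":0},
    {"offset":[0,0,-0.015],"twist":0},
    {"offset":[0,0,-0.03],"twist":0},
    {"offset":[0,0,-0.04],"twist":0},
    {"offset":[0,0,-0.03],"twist":0}
  ]
}}

```text
time: 8.3
tool_pos: [447.6, -156.0, 388.9]
tcp_rot: [3.141, 0.002, 2.102]
contact_force: [0.2, 0.2, 0.2]
grip_width: 0.4
```

Call:
{"fn": "play_rows", "kwargs": {
  "commands": [
    {"offset":[0.03,0,-0.02],"twist":0},
    {"offset":[0.044,0.008,0],"twist":0},
    {"offset":[0.044,0.008,0],"twist":0},
    {"offset":[0.044,0.008,0],"twist":0},
    {"offset":[0.03,0.005,0],"twist":0}
  ]
}}

```text
time: 8.8
tool_pos: [374.0, 26.2, 406.9]
tcp_rot: [3.141, 0.0, 2.103]
contact_force: [0.1, -0.1, 0.0]
grip_width: 0.3
```

Call:
{"fn": "play_rows", "kwargs": {
  "commands": [
    {"offset":[0.01,0,0],"twist":0},
    {"offset":[0,0,0],"twist":0},
    {"offset":[0,0,0],"twist":0},
    {"offset":[0,0,0],"twist":0},
    {"offset":[0,0,0],"twist":0}
  ]
}}

```text
time: 9.3
tool_pos: [370.7, 32.1, 406.4]
tcp_rot: [-3.141, 0.0, 2.101]
contact_force: [0.3, 0.4, -0.3]
grip_width: 0.4
```

```bash
python3 shot.py 6; python3 go.py; python3 bundle.py 5 6|tail -1; python3 -c "
import cv2,numpy as np
for n,r in(('side',(300,480,380,540)),('top',(220,355,350,520))):
    a=cv2.imread(f'pics/{n}0.png');b=cv2.imread(f'pics/{n}6.png');d=cv2.absdiff(a,b).max(2)[r[0]:r[1],r[2]:r[3]];print(n,(d>40).sum(),d.mean())
"
```

```text
t 9.4 pos [370.5  32.4 406.4] rot [-3.141 -0.     2.101] F [ 0.6  -0.36 -1.11] w 0.4 j [-0.12  0.05  1.89 -0.    1.2  -0.65]
world d [  77.7 -188.6 -141.4] tool d [-202.   -28.3  141.3] yaw err deg -0.05
mark 0.2106 th [0.2103 0.0008]
side 0 2.3994791666666666
top 206 6.3147276688453156
```

View pics/side6c.png

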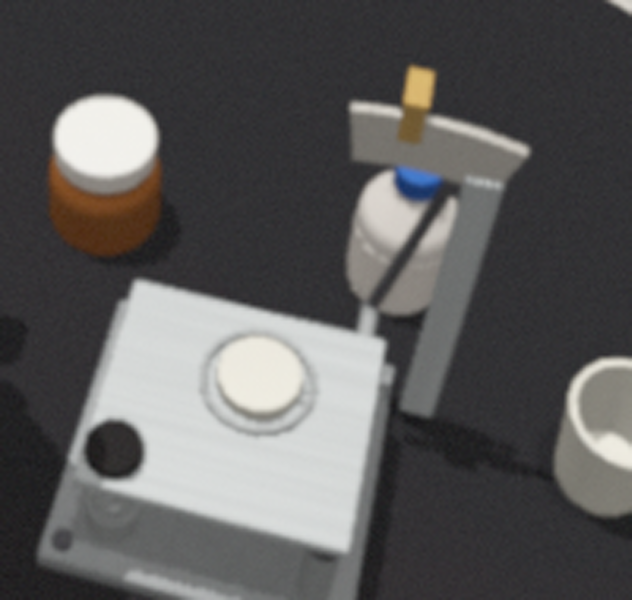

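View pics/top6c.png

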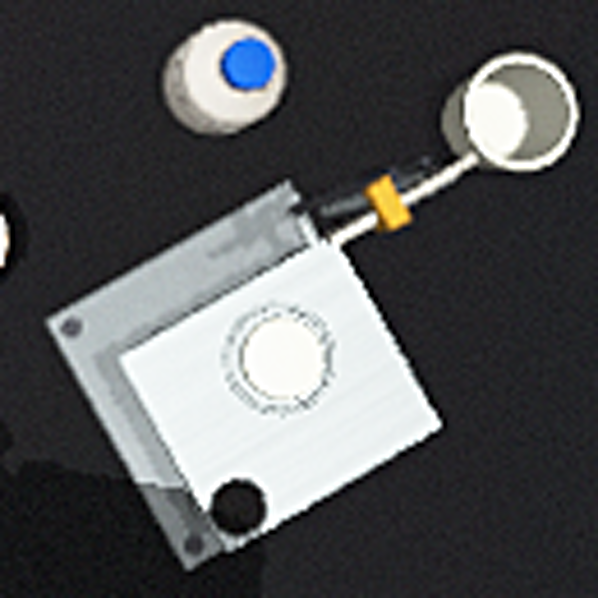

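The plate is back at rest (fitted tilt 0.001). The disc sits in its ring, the clip and the bottle, crucible and jar are unmoved, and the hand is clear. The only difference left in the top view is the arm's shadow.

```bash
python3 -c "
from plant import ticket; print(ticket.close_job())"
```

```text
the job is handed in; nothing more can be done
None
```

I pressed the pad with the closed fingertips until the pointer stood at the mark clip, held it there, let the plate come back up and moved the hand clear. The job is handed in at about 9.4 s of the 35 s allowed.

- **At the mark:** the fitted tilt was about 0.205–0.210 rad, against a mark of about 0.209–0.211 rad. The clip's width allows ±0.033 rad. The pressing force was about 6 N, and I held it for just over 1 s.
- **No overrun:** none of the readings showed the pointer going past the clip.
- **After release:** the side view gave a tilt of 0.001 rad, and the force on the hand was back to sensor noise.
- **Rest of the scene:** the disc is still in its ring. The clip, bottle, crucible and jar are where they started.

**Disagreements and limits:** My first estimate of the mark was 0.215 rad, and the fit with the pointer pictures brought it down to about 0.21. The pointer tip itself was hidden behind the scale, so I worked out the tilt from the visible stem and the hand's height; the two agreed within about 0.01 rad. A sideways force of 3–4 N also showed while pressing.

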